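# Check two handlebar levers for their stop

## Task

Check the two spring levers on the handlebar ends clamped in the vices. With the outside of your fingers, first press the red lever in until it stops short of the bar, keep it there for a moment and let it spring fully back out; then press the blue lever in to its stop and finish while still holding it there, so that I can measure the gap. Press gently, pinch or grip nothing, press one lever at a time, and leave everything else on the bench where it is.

Things in the scene. Friction and masses are not known exactly. Their poses are not given: they have to be found in the camera images.
- red_handle: Dark vice fixed to the bench, a level handlebar end in it, with the red lever on its -x side (nearer the robot). Origin on the bench; y along the bar, z up. Bar: 22 mm thick, axis at x 0, 140 mm above bench, y -165 to 135 mm; black grip 32 mm thick (rims 38), y 5 to 135. Vice: y -150 to -45, x -120 to 115, top 167 mm above bench.
- red_lever (a joint): Swing of the red lever, rad: 0 = fully out (rest), 0.36 = in against its built-in stop, its end about 20 mm clear of the grip. Turns level about an upright pin, free end towards the grip (clockwise from above). Pressed 110 mm from the pin it takes about 2 N to start, 7 N just before the hard stop; springs back out when let go.
- red_pivot (a point): The red lever's pin, 140 mm above the bench, at x -35, y -30 mm in the frame of red_handle. Axes turn with the lever: y along it from pin to free end, x inwards (to the bar), z up. Lever y is turned from the bar's y (anticlockwise from above) by 0.45 rad at rest, 0.09 at the stop.
- red_pad (a point): Where to press: on the red lever's centre line, 110 mm from the pin, mid-height, 140 mm above the bench; axes as red_pivot, moves with the lever. Its red part is straight, 12 mm thick (x), 20 mm high, 48 to 136 mm from the pin, then a ball 21 mm across. Above 50 mm from the bench nothing stands before its outer (-x) face here.
- blue_handle: Dark vice fixed to the bench, a level handlebar end in it, with the blue lever on its -x side (nearer the robot). Origin on the bench; y along the bar, z up. Bar: 22 mm thick, axis at x 0, 140 mm above bench, y -165 to 135 mm; black grip 32 mm thick (rims 38), y 5 to 135. Vice: y -150 to -45, x -120 to 115, top 167 mm above bench.
- blue_lever (a joint): Swing of the blue lever, rad: 0 = fully out (rest), 0.36 = in against its built-in stop, its end about 20 mm clear of the grip. Turns level about an upright pin, free end towards the grip (clockwise from above). Pressed 110 mm from the pin it takes about 2 N to start, 7 N just before the hard stop; springs back out when let go.
- blue_pivot (a point): The blue lever's pin, 140 mm above the bench, at x -35, y -30 mm in the frame of blue_handle. Axes turn with the lever: y along it from pin to free end, x inwards (to the bar), z up. Lever y is turned from the bar's y (anticlockwise from above) by 0.45 rad at rest, 0.09 at the stop.
- blue_pad (a point): Where to press: on the blue lever's centre line, 110 mm from the pin, mid-height, 140 mm above the bench; axes as blue_pivot, moves with the lever. Its blue part is straight, 12 mm thick (x), 20 mm high, 48 to 136 mm from the pin, then a ball 21 mm across. Above 50 mm from the bench nothing stands before its outer (-x) face here.
- steel_ring: Bystander: heavy machined steel ring lying flat, 120 mm outside, 68 mm hole, 45 mm high, on the robot's right. Origin: centre of its underside.
- file: Bystander: flat file, about 310 mm long with a wooden handle, lying between the robot and the vices; own x along it, at most 25 mm high. Origin: underside, 155 mm from both ends.
- spanner: Bystander: spanner lying flat on the robot's left, own x along it. Origin: underside near its middle.
- tape_roll: Bystander: tan roll of tape lying flat on the bench under the blue lever, 84 mm across, 24 mm high. Origin: centre of its underside.
- plug_gauge: Bystander: brass plug gauge standing upright on the bench beyond the red handle's bar, 32 mm across, 92 mm high. Origin: centre of its underside.
- v_block: Bystander: steel V-block, 60 x 50 x 48 mm high, on the bench beyond the blue handle's bar. Origin: centre of its underside.

How it is judged (in metres and radians):
On the way, in this order (a step that is already met when the one before it is completed fails the run):
1. red lever pressed in to its stop by the fingers and kept there a moment, the blue one out (value of joint red_lever above 0.335 rad and value of joint blue_lever below 0.06 rad and contact force between the fingers and red_handle above 1 N), for 0.3 s.
2. red lever back out, blue still out (value of joint red_lever below 0.03 rad and value of joint blue_lever below 0.06 rad), for 0.1 s.
3. blue lever pressed in to its stop (value of joint blue_lever above 0.335 rad and value of joint red_lever below 0.03 rad), for 0.2 s.
At the end, for the whole second after the job is handed in: The blue lever is held at its stop (joint above 0.335 rad) by the fingers with 2 to 30 N, the red lever is out (below 0.03 rad) and untouched, and every bystander is within 15 mm of where it started (all of step 3 and contact force between the fingers and blue_handle between 2 and 30 N and contact force between the fingers and red_handle below 0.2 N and distance of each of steel_ring, file, spanner, tape_roll, plug_gauge, v_block from where it was at the start of the episode below 0.015 m); the arm keeps its last pose, push and grip.
It fails at once if a lever or its handlebar was pushed with more than 40 N (contact force between any of the fingers, the arm and red_handle above 40 N or contact force between any of the fingers, the arm and blue_handle above 40 N).
It fails at once if a lever was taken between the fingers (touched while the grasp point was on it or on its bar side) instead of being pressed from outside ((contact force between the fingers and red_handle above 0.5 N and x of the grasp point in the frame of red_pad above -0.005 m) or (contact force between the fingers and blue_handle above 0.5 N and x of the grasp point in the frame of blue_pad above -0.005 m)).
It fails at once if both levers were pressed at once (value of joint each of red_lever, blue_lever above 0.08 rad).
It fails at once if a bystander was moved or lifted (distance of any of steel_ring, file, spanner, tape_roll, plug_gauge, v_block from where it was at the start of the episode above 0.02 m).
It also fails if it takes over 59 s, if anything falls off the work surface, if the arm or the gripper's body presses on something with over 40 N, if the wrist force passes 120 N, or if a joint passes its speed limit or range.

## Robot

A 6-joint arm with a two-finger parallel gripper is mounted at the origin on the work surface. World frame = base frame: x ahead of the robot, y to its left, z up, the work surface at z = 0. Lengths are in mm, angles in rad, forces in N, time in s.
With the tool pointing down it reaches from about 300 to 775 mm from the base axis. Payload 14.6 kg.
Tool frame: the origin (TCP) lies at the very end of the fingers, on their centre line; the grasp point (between the pads) lies manip.grasp_offset behind it (manip.grasp_offset is the distance from the TCP to the grasp point, in mm); z points along the fingers, y is the direction in which the jaws open and shut (so a half turn about z gives the same grasp; the last joint's range is limited). The gripper opens to 94 mm and grips with 3 to 60 N. Pads are 16 mm wide; open, the fingers measure 119 mm over their backs; the gripper's body (75 mm by 177 mm) begins 78 mm behind the grasp point.
Start: joints at [1.24, 0.3, 1.521, -0, 1.321, -0.067], TCP at [143.411, 530.964, 205.446] pointing down, gripper open.
Joint ranges: [-3.03, 3.03], [-0.79, 2.21], [0.23, 2.52], [-1.04, 4.18], [0, 3.07], [-2.55, 2.55]. Speed limits (rad/s): [2.22, 2.22, 2.57, 3.14, 3.14, 3.14].

## Interface

Orientations are given as [roll, pitch, yaw] about the fixed x, y, z axes, in that order (R = Rz(yaw) Ry(pitch) Rx(roll)).
In Python, from cell import manip gives the robot as it stands.
- The arm moves only by the tool send_rows, never from a script. Its argument "commands" is a list of rows, each a list of 2 entries, a list of its own where there are three numbers: the shift along the tool's x, y, z in m, then the turn about the tool's z in rad. A call has exactly 8 rows; each row is the pose to reach, as a shift and turn from the pose commanded when the call began, along the tool's axes at that moment; what a row does not reach only later rows make up. A row lasts 1/12 s, in which the tool goes at most 41.7 mm and 7.16 degrees, less where a joint would pass 70% of its speed; a pose out of reach is approached as far as the arm can. A call with a gripper value outside its range is refused whole. "hand" is the closure, from -1 (fully open) to 1 (shut), so that 0 is half open, set as the call begins (left out, the last holds). The fingers move at their own pace and stop on an object; "force" is the grip in N (left out, the last holds). Time passes only in rows, so rows that repeat a pose let the fingers close, or fill a call up. It gives the time, the measured TCP pose, the force and the opening at its end, in the units of the state.
- manip.read_state(): the state, without advancing time (a new reading comes with each control period).
- manip.camera(name): name is "scene" or "top"; returns the picture (420x560x3 uint8, red, green, blue); there is no depth.
- manip.camera_model(name): a dict with "K" (3x3 intrinsics, pixels), "k1" (the pictures are not rectified: a ray, as slopes to the right and down, at radius r is drawn at 1 + k1 r^2 times it, then the intrinsics apply), "eye" and "attitude" of the camera in the world. Camera axes: x right, y down, z forward; pixel columns grow to the right and rows downward; lengths in mm; the calibration is good to about 2 mm. A picture is of the moment at which its call begins. camera_model takes no time and is no camera call.
- manip.sign_off(): hands the job in, once; it reports no verdict.
The state is a dict: "clock": time; "joints": joint angles; "qd": joint speeds; "effort": joint torques, N m; "eef_pos": TCP position; "eef_rot": TCP orientation; "wrist_force": force on the tool from outside, world axes, zero at the start; "moment": the same for the moment, N m; "finger_gap": finger opening in mm.
Only numpy, scipy, OpenCV 4.12 (cv2) and the standard library are available. Lean on these libraries where they do the work, as an engineer would, in place of code of your own. Each camera call takes 0.05 s, during which the arm holds its last target.

## Working session

There is one attempt and no reset: what is moved stays moved. The work goes in short steps, Python scripts to look and compute and a tool call to move; the robot and the scene stay as the last step left them, time stands still between calls to the robot, and variables do not carry over. Pictures are saved under pics/ and viewed, and the job is handed in when it is done.

Besides the shell and the picture viewer there is one more tool, called after "Emit:" as name(argument=value, ...) on one line, values as JSON. send_rows: Moves the arm, as the interface text tells. Its arguments: {"type":"object","properties":{"commands":{"type":"array","items":{"type":"array"}},"hand":{"type":"number"},"force":{"type":"number"}},"required":["commands"]}

```bash
ls; mkdir -p pics; python3 - <<'E'
from cell import manip
import cv2
s=manip.read_state()
for k,v in s.items(): print(k,v)
print(manip.grasp_offset)
for n in("scene","top"):
    im=manip.camera(n); cv2.imwrite(f"pics/{n}0.png",im[:,:,::-1]); print(n,manip.camera_model(n))
E
```

```text
pics
clock 0.0
joints [ 1.24036462e+00  3.00487793e-01  1.52161348e+00  1.38899712e-05
  1.32071039e+00 -6.65888514e-02]
qd [ 0.0017851  -0.0007943  -0.0004811   0.0010944  -0.00099715 -0.00136567]
effort [ 2.01685027e-03 -5.31807876e+01 -3.52742279e+01  7.09387986e-02
  2.43975897e-02 -8.23350570e-05]
eef_pos [143.33824817 530.70389716 204.86347405]
eef_rot [-3.14037724e+00 -9.45363827e-05  2.87774629e+00]
wrist_force [ 0.98514382 -0.20418728  0.32231726]
moment [0.06915222 0.04568382 0.02462924]
finger_gap 93.76314558011127
18.8
scene {'K': array([[420.86391414,   0.        , 286.95711154],
       [  0.        , 420.86391414, 210.05886891],
       [  0.        ,   0.        ,   1.        ]]), 'k1': -0.12382263779960301, 'eye': array([1189.91617818, -510.78516669,  870.96808028]), 'attitude': array([-2.29186272,  0.00946801,  0.89058555])}
top {'K': array([[443.0084471 ,   0.        , 280.19534521],
       [  0.        , 443.0084471 , 201.20510933],
       [  0.        ,   0.        ,   1.        ]]), 'k1': -0.01863859101437271, 'eye': array([ 399.2454102 ,    4.71355901, 1232.43486731]), 'attitude': array([-3.05124541, -0.01751938, -1.58085407])}
```

View pics/scene0.png

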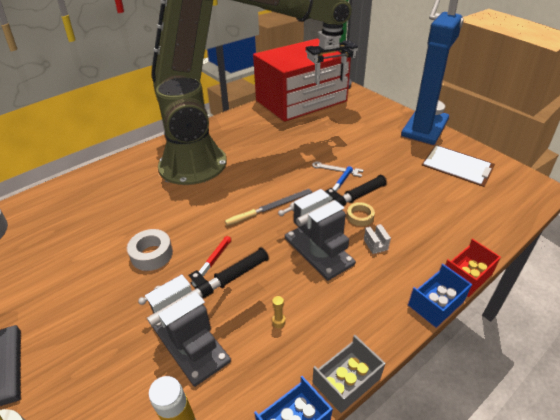

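View pics/top0.png

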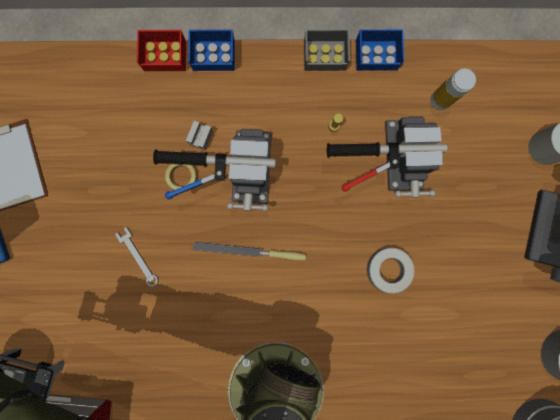

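```bash
cat > h.py <<'E'
import numpy as np, cv2
from scipy.spatial.transform import Rotation as R
from cell import manip
def mdl(n):
    m=manip.camera_model(n); return m
def rot(m): return R.from_euler('xyz',m['attitude']).as_matrix()
def ray(m,uv,z):
    uv=np.atleast_2d(np.array(uv,float)); K=m['K']
    d=np.c_[(uv[:,0]-K[0,2])/K[0,0],(uv[:,1]-K[1,2])/K[1,1]]
    s=d.copy()
    for _ in range(30): s=d/(1+m['k1']*(s**2).sum(1,keepdims=True))
    w=np.c_[s,np.ones(len(s))]@rot(m).T
    return m['eye']+w*((z-m['eye'][2])/w[:,2])[:,None]
def proj(m,P):
    c=(np.atleast_2d(P)-m['eye'])@rot(m); s=c[:,:2]/c[:,2:]
    s=s*(1+m['k1']*(s**2).sum(1,keepdims=True))
    return s*[m['K'][0,0],m['K'][1,1]]+m['K'][:2,2]
E
python3 - <<'E'
from h import *
im=cv2.imread("pics/top0.png"); sc=cv2.imread("pics/scene0.png")
print(proj(mdl("top"),[[0,0,0],[143,531,205]]),proj(mdl("scene"),[[0,0,0],[143,531,205]]))
a=cv2.resize(im[110:220,140:290],None,fx=5,fy=5,interpolation=2)
b=cv2.resize(im[110:220,310:460],None,fx=5,fy=5,interpolation=2)
cv2.imwrite("pics/zb.png",a);cv2.imwrite("pics/zr.png",b)
E
```

```text
[[275.42849035 389.73854558]
 [ 39.84656919 357.55421295]] [[192.3043951  164.20905708]
 [329.45722537  83.22487489]]
```

View pics/zb.png

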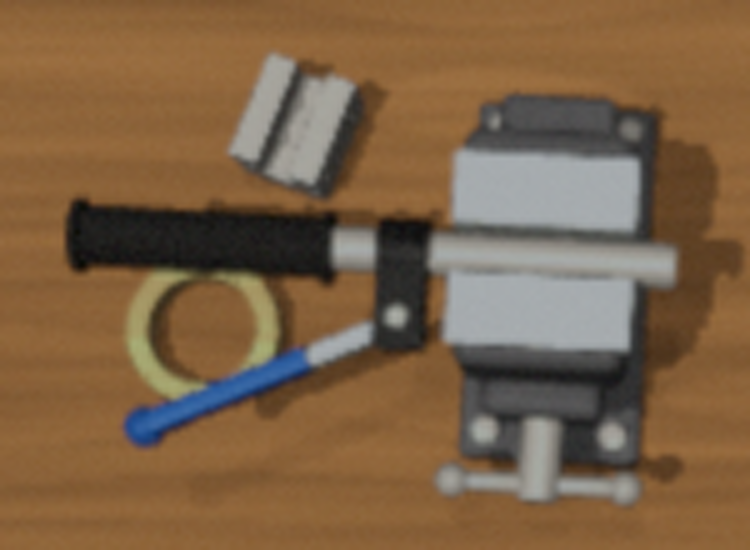

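View pics/zr.png

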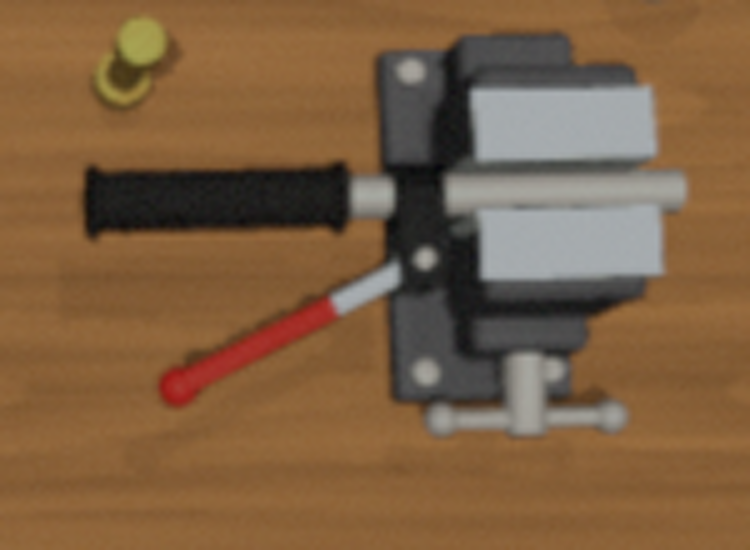

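```bash
python3 - <<'E'
from h import *
sc=cv2.imread("pics/scene0.png")
cv2.imwrite("pics/sb.png",cv2.resize(sc[160:280,270:400],None,fx=5,fy=5,interpolation=2))
cv2.imwrite("pics/sr.png",cv2.resize(sc[230:350,130:280],None,fx=5,fy=5,interpolation=2))
m=mdl("top")
def T(x,y,ox): return ((x+.5)/5-.5+ox,(y+.5)/5-.5+110)
for n,ox,g,b,ball,pin in(("blue",140,(76,236),(676,265),(144,427),(396,315)),("red",310,(92,201),(686,190),(178,386),(424,257))):
    P=ray(m,[T(*g,ox),T(*b,ox),T(*ball,ox)],140); p=ray(m,[T(*pin,ox)],155)[0]
    d=P[0]-P[1]; L=np.hypot(*d[:2]); yaw=np.arctan2(-d[0],d[1])
    o=P[0]+ (P[1]-P[0])*135/300
    c,s=np.cos(yaw),np.sin(yaw); Rz=np.array([[c,-s],[s,c]])
    print(n,P.round(1),"L",L,"yaw",yaw,"origin",o.round(1),"pin local",Rz.T@(p-o)[:2],"ball local",Rz.T@(P[2]-o)[:2])
    print("pin world",o[:2]+Rz@[-35,-30], "lever ang", np.arctan2(*( (Rz.T@(P[2]-o)[:2]-[-35,-30])*[-1,1])))
E
```

```text
blue [[611.7 295.8 140. ]
 [594.9  -2.9 140. ]
 [515.8 260.8 140. ]] L 299.2389474893931 yaw -0.05630267252588784 origin [604.2 161.4 140. ] pin local [-34.22472291 -28.66847029] ball local [-93.83457298  94.23767019]
pin world [567.52014124 133.41103   ] lever ang 0.4422765958127291
red [[ 626.5 -136.7  140. ]
 [ 630.5 -438.1  140. ]
 [ 532.7 -177.7  140. ]] L 301.4207690811166 yaw 0.013404264794369744 origin [ 628.3 -272.3  140. ] pin local [-34.38500216 -26.37198699] ball local [-94.34968878  95.82210067]
pin world [ 593.72167608 -302.7611521 ] lever ang 0.44074851573584434
```

View pics/sb.png

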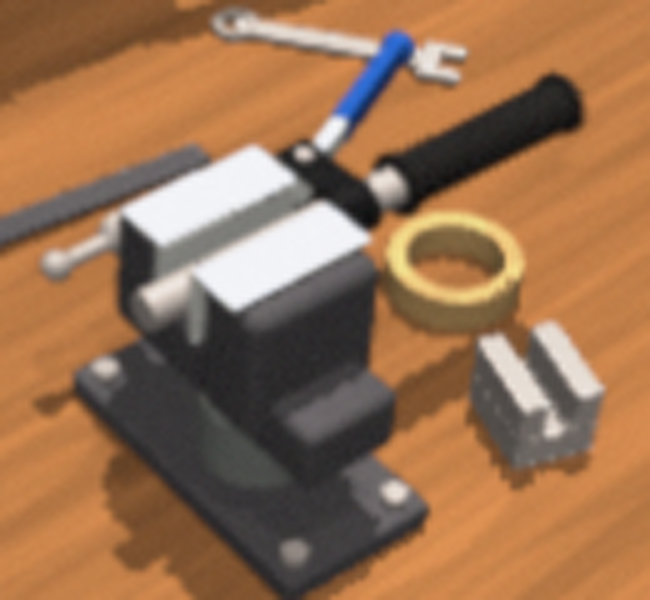

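View pics/sr.png

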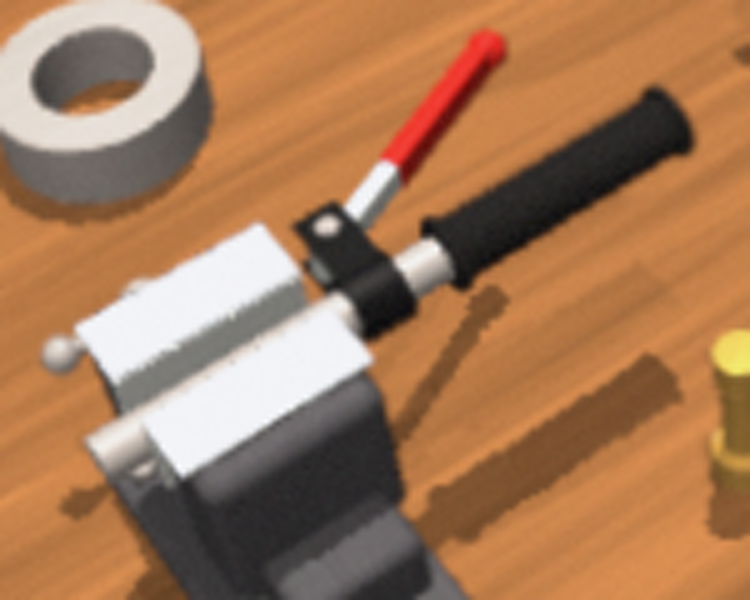

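```bash
cat >> h.py <<'E'
def to(x,y,z,yaw=None):
    s=manip.read_state(); p=np.array(s['eef_pos']); Rm=R.from_euler('xyz',s['eef_rot']).as_matrix()
    w=s['eef_rot'][2]
    print("t %.2f"%s['clock'],"pos",p.round(1),"yaw %.3f"%(w%(2*np.pi)),"F",np.round(s['wrist_force'],1),"gap %.1f"%s['finger_gap'])
    print("shift m",(Rm.T@(np.array([x,y,z])-p)/1000).round(4),"turn",None if yaw is None else round(-((yaw-w+np.pi)%(2*np.pi)-np.pi),3))
E
python3 - <<'E'
from h import *
m=mdl("scene")
print((proj(m,[[515.8,260.8,140],[611.7,295.8,140]])-[270,160])*5,(proj(m,[[532.7,-177.7,140],[626.5,-136.7,140]])-[130,230])*5)
to(480,-195,205,3.24)
E
```

```text
[[393.88876903  49.69566572]
 [555.68657108 102.99049981]] [[482.88145188  52.76013232]
 [664.50767356 123.27463238]]
t 0.10 pos [143.3 530.7 204.9] yaw 2.878 F [-0.7  0.1 -0.7] gap 93.8
shift m [-5.143e-01 -6.129e-01  5.000e-04] turn -0.362
```

Emit:
send_rows(commands=[[[-0.025, -0.03, 0], 0], [[-0.05, -0.06, 0], 0], [[-0.075, -0.09, 0], 0], [[-0.1, -0.12, 0], 0], [[-0.125, -0.15, 0], 0], [[-0.15, -0.18, 0], 0], [[-0.175, -0.21, 0], 0], [[-0.2, -0.24, 0], 0]], hand=1, force=20)

```text
clock: 0.77
eef_pos: [274.0, 245.4, 205.3]
eef_rot: [3.142, 0.0, 2.878]
wrist_force: [0.5, 0.5, 0.0]
finger_gap: 44.3
```

Emit:
send_rows(commands=[[[-0.025, -0.03, 0], 0], [[-0.05, -0.06, 0], 0], [[-0.075, -0.09, 0], 0], [[-0.1, -0.12, 0], 0], [[-0.125, -0.15, 0], 0], [[-0.15, -0.18, 0], 0], [[-0.175, -0.21, 0], 0], [[-0.2, -0.24, 0], 0]])

```text
clock: 1.43
eef_pos: [404.6, -38.8, 205.4]
eef_rot: [3.142, 0.0, 2.877]
wrist_force: [0.1, 1.0, 0.8]
finger_gap: -0.1
```

```bash
python3 -c "
from h import *
to(480,-195,205,3.24)"
```

```text
t 1.43 pos [404.6 -38.8 205.4] yaw 2.877 F [0.1 1.  0.8] gap -0.1
shift m [-0.1135 -0.1311  0.0004] turn -0.363
```

Emit:
send_rows(commands=[[[-0.019, -0.022, 0], -0.06], [[-0.038, -0.044, 0], -0.12], [[-0.057, -0.066, 0], -0.18], [[-0.076, -0.088, 0], -0.24], [[-0.095, -0.11, 0], -0.3], [[-0.1135, -0.131, 0], -0.363], [[-0.1135, -0.131, 0], -0.363], [[-0.1135, -0.131, 0], -0.363]])

```text
clock: 2.1
eef_pos: [479.7, -193.5, 204.6]
eef_rot: [3.141, -0.001, -3.044]
wrist_force: [0.6, -0.5, 0.4]
finger_gap: 0.1
```

```bash
python3 -c "
from h import *
to(510,-194,118,3.24)"
```

```text
t 2.10 pos [ 479.7 -193.5  204.6] yaw 3.239 F [ 0.6 -0.5  0.4] gap 0.1
shift m [-0.0302 -0.0035  0.0866] turn -0.001
```

Descend, then push along tool −x.

Emit:
send_rows(commands=[[[0, 0, 0.022], 0], [[0, 0, 0.044], 0], [[0, 0, 0.066], 0], [[0, 0, 0.087], 0], [[-0.01, 0, 0.087], 0], [[-0.02, 0, 0.087], 0], [[-0.028, -0.003, 0.087], 0], [[-0.03, -0.003, 0.087], 0]])

```text
clock: 2.77
eef_pos: [511.6, -192.7, 119.6]
eef_rot: [-3.141, 0.001, -3.042]
wrist_force: [0.3, 0.2, 0.8]
finger_gap: 0.3
```

```bash
python3 - <<'E'
from h import *
to(562,-194,118)
for n in("scene","top"):
    im=manip.camera(n)[:,:,::-1]; cv2.imwrite(f"pics/{n}1.png",cv2.resize(im[230:350,130:280] if n=="scene" else im[110:220,310:460],None,fx=4,fy=4))
E
```

```text
t 2.77 pos [ 511.6 -192.7  119.6] yaw 3.241 F [0.3 0.2 0.8] gap 0.3
shift m [-0.05   -0.0063  0.0016] turn None
```

View pics/scene1.png

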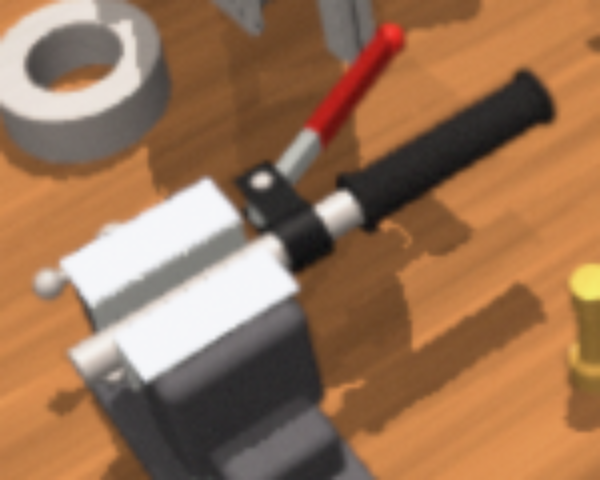

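View pics/top1.png

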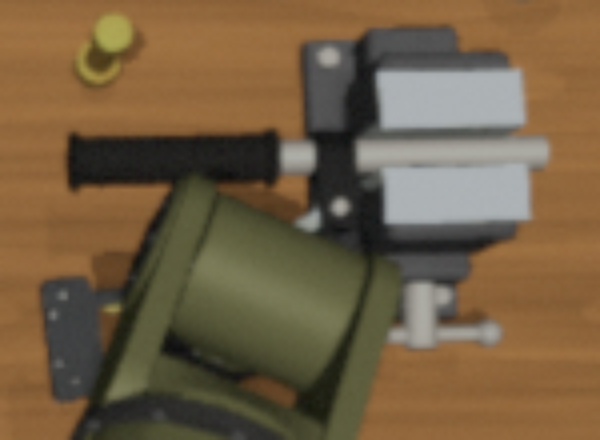

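```bash
python3 - <<'E'
from h import *
im=manip.camera("scene")[:,:,::-1]; cv2.imwrite("pics/scene2.png",cv2.resize(im[120:300,130:330],None,fx=4,fy=3.3))
E
```

```text
(no output)
```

View pics/scene2.png

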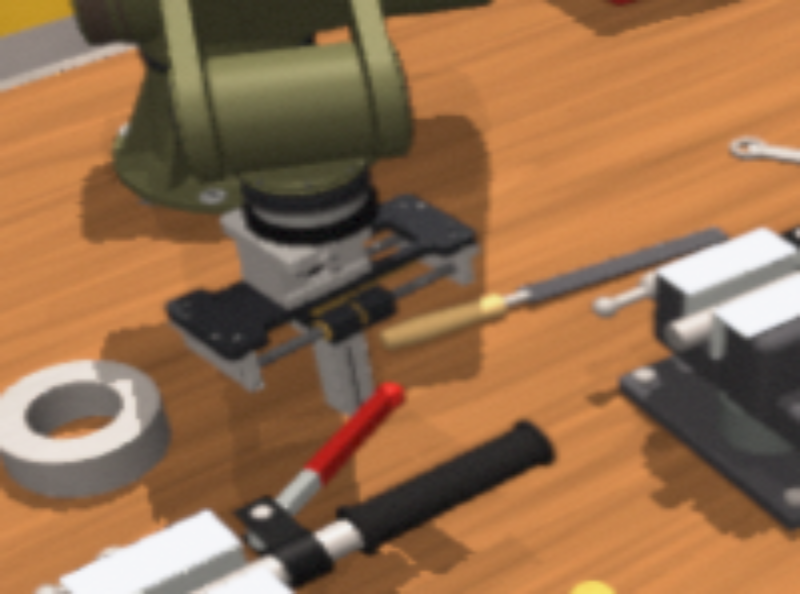

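Emit:
send_rows(commands=[[[-0.004, 0, 0], 0], [[-0.008, 0, 0], 0], [[-0.012, 0, 0], 0], [[-0.016, 0, 0], 0], [[-0.02, 0, 0], 0], [[-0.024, 0, 0], 0], [[-0.028, 0, 0], 0], [[-0.03, 0, 0], 0]])

```text
clock: 3.58
eef_pos: [540.3, -189.9, 118.4]
eef_rot: [-3.141, -0.0, -3.042]
wrist_force: [-4.1, -1.0, 0.0]
finger_gap: 0.6
```

```bash
python3 -c "
from h import *
to(562,-194,118)"
```

```text
t 3.58 pos [ 540.3 -189.9  118.4] yaw 3.241 F [-4.1 -1.   0. ] gap 0.6
shift m [-0.0212 -0.0062  0.0004] turn None
```

Emit:
send_rows(commands=[[[-0.003, 0, 0], 0], [[-0.006, -0.001, 0], 0], [[-0.009, -0.001, 0], 0], [[-0.012, -0.002, 0], 0], [[-0.015, -0.003, 0], 0], [[-0.018, -0.004, 0], 0], [[-0.02, -0.004, 0], 0], [[-0.02, -0.004, 0], 0]])

```text
clock: 4.25
eef_pos: [560.2, -191.2, 118.1]
eef_rot: [3.14, -0.001, -3.042]
wrist_force: [-6.6, 3.1, 0.5]
finger_gap: 0.2
```

Emit:
send_rows(commands=[[[-0.0005, 0, 0], 0], [[-0.001, 0, 0], 0], [[-0.0015, 0, 0], 0], [[-0.002, 0, 0], 0], [[-0.0025, 0, 0], 0], [[-0.003, 0, 0], 0], [[-0.003, 0, 0], 0], [[-0.003, 0, 0], 0]])

```text
clock: 4.92
eef_pos: [562.8, -190.8, 118.1]
eef_rot: [3.14, -0.001, -3.042]
wrist_force: [-6.2, 3.8, 0.1]
finger_gap: 0.3
```

Emit:
send_rows(commands=[[[-0.0005, 0, 0], 0], [[-0.001, 0, 0], 0], [[-0.0015, 0, 0], 0], [[-0.002, 0, 0], 0], [[-0.002, 0, 0], 0], [[-0.002, 0, 0], 0], [[-0.002, 0, 0], 0], [[-0.002, 0, 0], 0]])

```text
clock: 5.58
eef_pos: [564.8, -190.5, 118.1]
eef_rot: [3.14, -0.001, -3.042]
wrist_force: [-7.2, 4.1, 0.2]
finger_gap: 0.5
```

Emit:
send_rows(commands=[[[-0.0005, 0, 0], 0], [[-0.001, 0, 0], 0], [[-0.0015, 0, 0], 0], [[-0.0015, 0, 0], 0], [[-0.0015, 0, 0], 0], [[-0.0015, 0, 0], 0], [[-0.0015, 0, 0], 0], [[-0.0015, 0, 0], 0]])

```text
clock: 6.25
eef_pos: [566.3, -190.3, 118.1]
eef_rot: [3.14, -0.001, -3.042]
wrist_force: [-6.9, 5.3, -0.4]
finger_gap: 0.8
```

Emit:
send_rows(commands=[[[-0.0005, 0, 0], 0], [[-0.001, 0, 0], 0], [[-0.001, 0, 0], 0], [[-0.001, 0, 0], 0], [[-0.001, 0, 0], 0], [[-0.001, 0, 0], 0], [[-0.001, 0, 0], 0], [[-0.001, 0, 0], 0]])

```text
clock: 6.92
eef_pos: [567.3, -190.2, 118.1]
eef_rot: [3.14, -0.001, -3.042]
wrist_force: [-6.9, 5.2, 1.1]
finger_gap: 0.6
```

Emit:
send_rows(commands=[[[-0.0005, 0, 0], 0], [[-0.001, 0, 0], 0], [[-0.001, 0, 0], 0], [[-0.001, 0, 0], 0], [[-0.001, 0, 0], 0], [[-0.001, 0, 0], 0], [[-0.001, 0, 0], 0], [[-0.001, 0, 0], 0]])

```text
clock: 7.58
eef_pos: [567.6, -190.1, 118.0]
eef_rot: [3.139, -0.003, -3.042]
wrist_force: [-12.5, 5.9, 3.0]
finger_gap: 0.6
```

Emit:
send_rows(commands=[[[-0.0004, 0, 0], 0], [[-0.0004, 0, 0], 0], [[-0.0004, 0, 0], 0], [[-0.0004, 0, 0], 0], [[-0.0004, 0, 0], 0], [[-0.0004, 0, 0], 0], [[-0.0004, 0, 0], 0], [[-0.0004, 0, 0], 0]])

```text
clock: 8.25
eef_pos: [567.7, -190.1, 118.0]
eef_rot: [3.139, -0.004, -3.042]
wrist_force: [-15.2, 5.3, 3.7]
finger_gap: 0.6
```

```bash
python3 - <<'E'
from h import *
to(562,-194,118)
im=manip.camera("scene")[:,:,::-1]; cv2.imwrite("pics/scene3.png",cv2.resize(im[200:320,160:300],None,fx=5,fy=5))
E
```

```text
t 8.25 pos [ 567.7 -190.1  118. ] yaw 3.241 F [-15.2   5.3   3.7] gap 0.6
shift m [ 0.0061 -0.0033  0.0001] turn None
```

View pics/scene3.png

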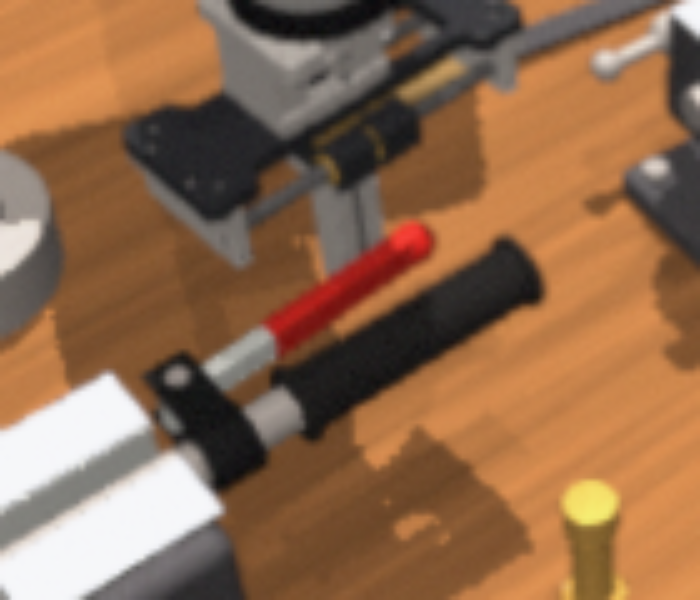

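The red lever (crop ~(280,340)–(410,240)) lies nearly parallel to the grip, with the fingers on its outer face. The force rose sharply at x≈567.6, so it is at its stop. I'll let it out now.

Emit:
send_rows(commands=[[[0.005, 0, 0], 0], [[0.012, 0, 0], 0], [[0.022, 0, 0], 0], [[0.034, 0, 0], 0], [[0.05, 0, 0], 0], [[0.07, 0, 0], 0], [[0.09, 0, 0], 0], [[0.1, 0, 0], 0]])

```text
clock: 8.97
eef_pos: [468.6, -201.0, 118.7]
eef_rot: [-3.141, 0.001, -3.043]
wrist_force: [-0.2, 0.4, -0.1]
finger_gap: 0.4
```

```bash
python3 - <<'E'
from h import *
to(455,238,205,3.176)
im=manip.camera("scene")[:,:,::-1]; cv2.imwrite("pics/scene4.png",cv2.resize(im[200:350,130:300],None,fx=4,fy=4))
E
```

```text
t 8.97 pos [ 468.6 -201.   118.7] yaw 3.240 F [-0.2  0.4 -0.1] gap 0.4
shift m [-0.0298  0.4382 -0.0864] turn 0.064
```

View pics/scene4.png

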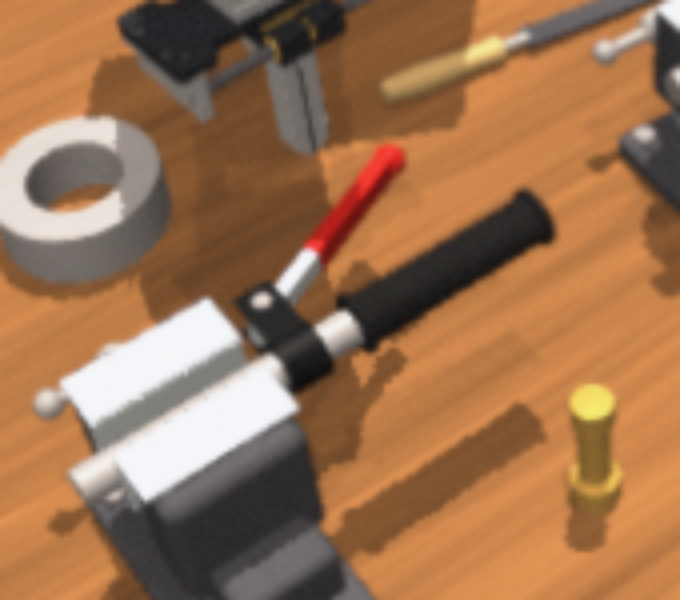

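The red lever is fully back out (tip at crop (390,157), same as at the start) and the force is about 0. Next I lift and cross to blue.

Emit:
send_rows(commands=[[[0, 0, -0.035], 0], [[0, 0, -0.07], 0], [[0, 0.02, -0.087], 0], [[0, 0.06, -0.087], 0], [[0, 0.1, -0.087], 0], [[0, 0.14, -0.087], 0], [[0, 0.18, -0.087], 0], [[0, 0.22, -0.087], 0]])

```text
clock: 9.68
eef_pos: [448.1, 20.2, 206.1]
eef_rot: [3.141, 0.002, -3.043]
wrist_force: [1.8, 0.1, 0.8]
finger_gap: 0.3
```

Emit:
send_rows(commands=[[[0, 0.04, 0], 0], [[0, 0.08, 0], 0], [[0, 0.12, 0], 0], [[0, 0.16, 0], 0], [[-0.005, 0.19, 0], 0.03], [[-0.015, 0.218, 0], 0.064], [[-0.03, 0.218, 0], 0.064], [[-0.03, 0.218, 0], 0.064]])

```text
clock: 10.35
eef_pos: [457.5, 240.0, 205.3]
eef_rot: [3.141, 0.001, -3.104]
wrist_force: [-0.1, -0.1, 1.0]
finger_gap: 0.4
```

```bash
python3 - <<'E'
from h import *
to(490,242,118,3.176)
E
```

```text
t 10.35 pos [457.5 240.  205.3] yaw 3.179 F [-0.1 -0.1  1. ] gap 0.4
shift m [-0.0325  0.0007  0.0874] turn 0.003
```

Emit:
send_rows(commands=[[[0, 0, 0.022], 0], [[0, 0, 0.044], 0], [[0, 0, 0.066], 0], [[0, 0, 0.087], 0], [[-0.01, 0, 0.087], 0], [[-0.02, 0, 0.087], 0], [[-0.03, 0, 0.087], 0], [[-0.032, 0, 0.087], 0]])

```text
clock: 11.02
eef_pos: [489.1, 238.9, 118.6]
eef_rot: [3.141, 0.001, -3.107]
wrist_force: [-0.4, -0.1, -0.5]
finger_gap: 0.5
```

```bash
python3 - <<'E'
from h import *
to(541,243,118,3.176)
im=manip.camera("scene")[:,:,::-1]; cv2.imwrite("pics/scene5.png",cv2.resize(im[140:280,260:400],None,fx=4,fy=4))
E
```

```text
t 11.02 pos [489.1 238.9 118.6] yaw 3.176 F [-0.4 -0.1 -0.5] gap 0.5
shift m [-0.052   0.0023  0.0006] turn -0.0
```

View pics/scene5.png

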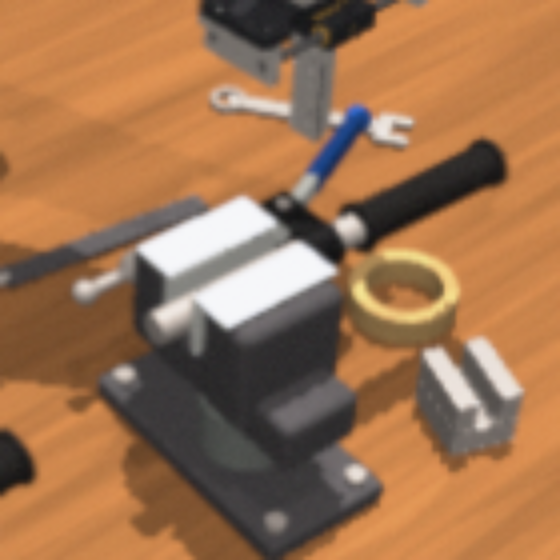

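The closed fingers (crop ~(312,130)) are on the outer side of the still-resting blue lever, so I press.

Emit:
send_rows(commands=[[[-0.004, 0, 0], 0], [[-0.008, 0, 0], 0], [[-0.012, 0, 0], 0], [[-0.016, 0, 0], 0], [[-0.02, 0, 0], 0], [[-0.024, 0, 0], 0], [[-0.028, 0, 0], 0], [[-0.03, 0, 0], 0]])

```text
clock: 11.73
eef_pos: [518.1, 240.3, 118.3]
eef_rot: [3.141, -0.001, -3.106]
wrist_force: [-3.3, 2.2, 0.7]
finger_gap: 0.1
```

Emit:
send_rows(commands=[[[-0.003, 0, 0], 0], [[-0.006, 0, 0], 0], [[-0.009, 0.001, 0], 0], [[-0.012, 0.001, 0], 0], [[-0.015, 0.001, 0], 0], [[-0.018, 0.002, 0], 0], [[-0.021, 0.002, 0], 0], [[-0.022, 0.002, 0], 0]])

```text
clock: 12.4
eef_pos: [539.9, 243.2, 118.3]
eef_rot: [3.141, -0.001, -3.106]
wrist_force: [-6.9, 3.4, 0.3]
finger_gap: 0.2
```

Emit:
send_rows(commands=[[[-0.001, 0, 0], 0], [[-0.002, 0, 0], 0], [[-0.003, 0, 0], 0], [[-0.004, 0, 0], 0], [[-0.004, 0, 0], 0], [[-0.004, 0, 0], 0], [[-0.004, 0, 0], 0], [[-0.004, 0, 0], 0]])

```text
clock: 13.07
eef_pos: [543.6, 243.6, 118.3]
eef_rot: [3.141, -0.001, -3.106]
wrist_force: [-5.9, 3.6, -0.5]
finger_gap: 0.5
```

Emit:
send_rows(commands=[[[-0.0005, 0, 0], 0], [[-0.001, 0, 0], 0], [[-0.0015, 0, 0], 0], [[-0.002, 0, 0], 0], [[-0.0025, 0, 0], 0], [[-0.003, 0, 0], 0], [[-0.003, 0, 0], 0], [[-0.003, 0, 0], 0]])

```text
clock: 13.73
eef_pos: [546.6, 243.8, 118.3]
eef_rot: [3.141, -0.001, -3.106]
wrist_force: [-6.3, 4.6, 0.4]
finger_gap: 0.5
```

Emit:
send_rows(commands=[[[-0.0005, 0, 0], 0], [[-0.001, 0, 0], 0], [[-0.0015, 0, 0], 0], [[-0.0015, 0, 0], 0], [[-0.0015, 0, 0], 0], [[-0.0015, 0, 0], 0], [[-0.0015, 0, 0], 0], [[-0.0015, 0, 0], 0]])

```text
clock: 14.4
eef_pos: [548.0, 243.9, 118.3]
eef_rot: [3.141, -0.001, -3.106]
wrist_force: [-5.9, 5.0, -0.4]
finger_gap: 0.7
```

Emit:
send_rows(commands=[[[-0.0005, 0, 0], 0], [[-0.001, 0, 0], 0], [[-0.001, 0, 0], 0], [[-0.001, 0, 0], 0], [[-0.001, 0, 0], 0], [[-0.001, 0, 0], 0], [[-0.001, 0, 0], 0], [[-0.001, 0, 0], 0]])

```text
clock: 15.07
eef_pos: [549.0, 244.0, 118.3]
eef_rot: [3.141, -0.001, -3.106]
wrist_force: [-8.1, 5.7, 1.0]
finger_gap: 0.7
```

Emit:
send_rows(commands=[[[-0.0005, 0, 0], 0], [[-0.001, 0, 0], 0], [[-0.001, 0, 0], 0], [[-0.001, 0, 0], 0], [[-0.001, 0, 0], 0], [[-0.001, 0, 0], 0], [[-0.001, 0, 0], 0], [[-0.001, 0, 0], 0]])

```text
clock: 15.73
eef_pos: [549.9, 244.0, 118.3]
eef_rot: [3.141, -0.001, -3.106]
wrist_force: [-7.6, 5.7, -0.0]
finger_gap: 0.4
```

Emit:
send_rows(commands=[[[-0.0005, 0, 0], 0], [[-0.001, 0, 0], 0], [[-0.001, 0, 0], 0], [[-0.001, 0, 0], 0], [[-0.001, 0, 0], 0], [[-0.001, 0, 0], 0], [[-0.001, 0, 0], 0], [[-0.001, 0, 0], 0]])

```text
clock: 16.4
eef_pos: [550.4, 244.0, 118.3]
eef_rot: [3.141, -0.002, -3.106]
wrist_force: [-12.9, 4.7, 2.9]
finger_gap: 0.2
```

Emit:
send_rows(commands=[[[-0.0003, 0, 0], 0], [[-0.0003, 0, 0], 0], [[-0.0003, 0, 0], 0], [[-0.0003, 0, 0], 0], [[-0.0003, 0, 0], 0], [[-0.0003, 0, 0], 0], [[-0.0003, 0, 0], 0], [[-0.0003, 0, 0], 0]])

```text
clock: 17.07
eef_pos: [550.5, 244.1, 118.3]
eef_rot: [3.141, -0.003, -3.106]
wrist_force: [-14.3, 5.1, 3.1]
finger_gap: 0.4
```

```bash
python3 - <<'E'
from h import *
to(541,243,118,3.176)
im=manip.camera("scene")[:,:,::-1]; cv2.imwrite("pics/scene6.png",cv2.resize(im[120:380,120:400],None,fx=2.8,fy=2.3))
to(541,243,118,3.176)
E
```

```text
t 17.07 pos [550.5 244.1 118.3] yaw 3.177 F [-14.3   5.1   3.1] gap 0.4
shift m [ 0.0095 -0.0007  0.0003] turn 0.001
t 17.12 pos [550.5 244.  118.3] yaw 3.177 F [-13.7   4.7   2.5] gap 0.5
shift m [ 0.0095 -0.0007  0.0003] turn 0.001
```

View pics/scene6.png

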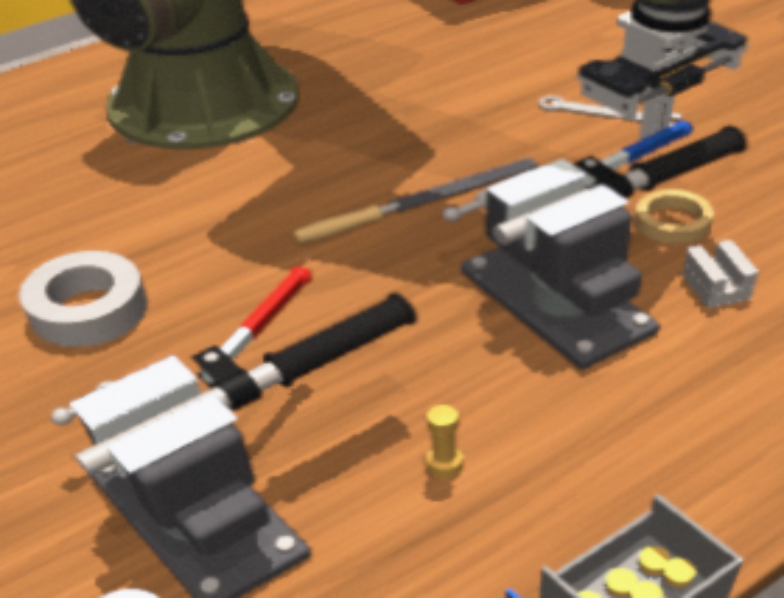

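The blue lever (crop ~(660,140)) is in, nearly parallel to its grip, with the fingers on its outside. Red (~(280,300)) is fully out, and the bystanders look unmoved. The force is steady at about 14 N.

```bash
python3 -c "
from cell import manip
manip.sign_off()"
```

```text
the job is handed in; nothing more can be done
```

I checked both levers and handed the job in with the blue lever still held at its stop. I pressed with closed fingers from the outer side only.

- **Red lever:** It went in to its stop, with about 7 N just before and then a sharp rise to about 15 N along the push direction. I held it there for roughly a second and let it go. The picture after release showed it fully out, and the wrist force was back to about 0.
- **Blue lever:** It is held at its stop with about 14 N along the push direction, plus about 5 N sideways from friction. The reading was steady over the last two checks, at 17.1 s on the clock.
- **Last picture:** The blue lever is nearly parallel to its grip and red is fully out and untouched. Nothing else on the bench looks moved.

No check failed or disagreed. The lever angles and bystander positions were judged from force and pictures only, and I did not measure how far each bystander moved. Both stops came within about 1 mm of where I had worked out from the camera images.

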